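# Hang the basket of finished bangles on the green hook

## Task

The mint-green basket with a finished bangle in it hangs on the grey hook stand. Carry it over to the green hook stand and hang it there by its bar on both prongs, then let go. Keep it level so the bangle stays inside, do not set it down on the bench on the way, and do not hang it on the red stand; lower it onto the hook in your grip rather than dropping it.

Things in the scene. Friction and masses are not known exactly. Their poses are not given: they have to be found in the camera images.
- basket_bar (a point): bar of the mint basket hung on the grey stand. Bar: along y, 12 mm thick, 136 mm long; mid 40 mm a 16 mm square wooden grip centred on the point; grip it from above, closing along x (x: to the grey post; z up). Basket: 110 x 140 (y) x 55 deep, 0.2 to 0.35 kg, rigid bail, underside 160 and rim 105 mm below the point. Lift it 40 to 75 mm, take it out along -x, the hook's open front (likewise in).
- green_hook (a point): green hook stand (goal), fixed. The point is where a hung bar's centre rests, 240 mm up; x from open front to post, y along the bar. Two 8 mm prongs at y -40 and +40 run from a cross rail at x +95, dip in a 30 deg V at the point, and turn up at x -34 to 22 mm above it. 18 mm post at x +95, no higher than the point; 12 mm foot plate x 40..170, y -80..80. Clutter before the stands is under 30 mm high, bar a blue basket far left.
- red_hook (a point): red hook stand, fixed, empty, not to be used; otherwise the same as the green one, and so is the grey stand. The point, as on the green hook, is where a hung bar's centre would rest, 240 mm above the bench, x from its open front to its post, y along the bar.
- bangle_mid (a point): pale agate bangle lying loose in the basket: outer diameter 72 mm, inner 56 mm, 18 mm high; the point is its centre, half-way up, z along its axis.

How it is judged:
By the outcome, as a careful person would: the job done as asked, in the order asked, and still so for the second after the job is handed in, with the robot touching nothing.
It also fails if it takes over 56 s, if anything falls off the work surface, if the arm or the gripper's body presses on something with over 40 N, if the wrist force passes 120 N, or if a joint passes its speed limit or range.

## Robot

A 6-joint arm with a two-finger parallel gripper is mounted at the origin on the work surface. World frame = base frame: x ahead of the robot, y to its left, z up, the work surface at z = 0. Lengths are in m, angles in rad, forces in N, time in s.
With the tool pointing down it reaches from about 0.3 to 0.825 m from the base axis. Payload 5.4 kg.
Tool frame: the origin (TCP) lies midway between the tips of the shut fingers; the grasp point (between the pads) lies 19 mm behind it; z points along the fingers, x is the direction in which the jaws open and shut, and the axes are right-handed (so a half turn about z gives the same grasp; the last joint's range is limited). The gripper opens to 92 mm and grips with 3 to 60 N. Pads are 20 mm wide; open, the fingers measure 128 mm over their backs; the gripper's body (75 mm by 189 mm) begins 69 mm behind the grasp point.
Start: joints at [0.949, 0.158, 1.597, -0, 1.386, -0.21], TCP at [0.23, 0.527, 0.215] pointing down, gripper open.
Joint ranges: [-2.91, 2.91], [-0.94, 2.29], [0.18, 2.7], [-1.29, 4.43], [0.17, 2.64], [-3, 3]. Speed limits (rad/s): [2.57, 2.57, 3.14, 3.14, 3.14, 3.14].

## Interface

Orientations are given as a 3x3 rotation matrix whose columns are the frame's x, y, z axes.
In Python, from bench import env gives the robot as it stands.
- The arm moves only by the shell command python3 -m crank 'ROWS'. ROWS is JSON, a list of rows, each an object with "slide": the shift along the world's x, y, z in m, a list of three; "twist": the turn about the world's z in degrees; "jaw": the opening, from 0 (shut) to 1 (fully open). In form: [{"slide": [x, y, z], "twist": twist, "jaw": jaw}, ...]. A call has 1 to 20 rows; each row shifts and turns the commanded pose from where the row before left it; what a row does not reach is not made up. A row lasts 1/12 s, in which the tool goes at most 41.7 mm and 7.16 degrees, less where a joint would pass 70% of its speed; a pose out of reach is approached as far as the arm can. A call is refused whole if a number of a shift passes 0.0417 or a number of a turn 7.16, either way. A call with a gripper value outside its range is refused whole. The fingers move at their own pace and stop on an object; the grip force is fixed at half the most. Time passes only in rows, so rows that do not move let the fingers close. It gives the time, the measured TCP pose, the force and the opening at its end, in the units of the state.
- env.get_obs(): the state, without advancing time (a new reading comes with each control period).
- env.camera(name): name is "side" or "top" or "wrist"; returns (picture, depth): 420x560x3 uint8, red, green, blue; 420x560 float32, m along the optical axis (not along the pixel's ray), 0 where there is no reading.
- env.get_calibration(name): a dict with "fx", "fy", "cx", "cy" (pixels), "k1" (the pictures are not rectified: a ray, as slopes to the right and down, at radius r is drawn at 1 + k1 r^2 times it, then the intrinsics apply), "position" and "attitude" of the camera in the world. Camera axes: x right, y down, z forward; pixel columns grow to the right and rows downward; lengths in m; the calibration is good to about 2 mm. A picture is of the moment at which its call begins: read the wrist's pose just before it. get_calibration takes no time and is no camera call; for the wrist camera it gives the pose at the moment of the call.
- env.job_done(): hands the job in, once; it reports no verdict.
The state is a dict: "time": time; "q": joint angles; "dq": joint speeds; "effort": joint torques, N m; "tool_pos": TCP position; "eef_rot": TCP orientation; "wrist_force": force on the tool from outside, world axes, zero at the start; "torque": the same for the moment, N m; "gripper_width": opening from 0.0 (shut) to 1.0 (fully open).
Only numpy, scipy, OpenCV 4.12 (cv2) and the standard library are available. Lean on these libraries where they do the work, as an engineer would, in place of code of your own. Each camera call takes 0.05 s, during which the arm holds its last target.

## Working session

There is one attempt and no reset: what is moved stays moved. The work goes in short steps, Python scripts to look and compute and a shell command to move; the robot and the scene stay as the last step left them, time stands still between calls to the robot, and variables do not carry over. Pictures are saved under pics/ and viewed, and the job is handed in when it is done.

```bash
ls; mkdir -p pics
cat > h.py <<'E'
import numpy as np,cv2,pickle
from bench import env
def snap(n,tag):
    c=env.get_calibration(n); p,d=env.camera(n)
    cv2.imwrite(f'pics/{tag}.png',p[:,:,::-1]); pickle.dump((c,p,d),open(f'pics/{tag}.pkl','wb')); return c,p,d
def load(tag): return pickle.load(open(f'pics/{tag}.pkl','rb'))
def ray(c,u,v):
    K=np.array([[c['fx'],0,c['cx']],[0,c['fy'],c['cy']],[0,0,1]])
    s=cv2.undistortPoints(np.array([[[u,v]]],float),K,np.array([c['k1'],0,0,0.]))[0,0]
    return np.array(c['position']),np.array(c['attitude'])@np.array([s[0],s[1],1])
def pt(c,d,u,v):
    o,r=ray(c,u,v); return o+r*d[int(round(v)),int(round(u))]
def plane(c,u,v,z):
    o,r=ray(c,u,v); return o+r*(z-o[2])/r[2]
E
python3 - <<'E'
from h import *
print(env.get_obs())
for n in('side','top'):
    c,p,d=snap(n,n+'0'); print(n,c)
E
```

```text
pics
{'time': 0.0, 'q': array([ 9.48897327e-01,  1.59070590e-01,  1.59820826e+00, -6.20617301e-06,
        1.38618340e+00, -2.10123277e-01]), 'dq': array([ 3.38351408e-04,  2.00427756e-03, -3.25935454e-05, -7.84812962e-04,
       -3.51614514e-04,  8.21534701e-04]), 'effort': array([ 5.45545936e-05, -3.85560608e+01, -3.22114992e+01,  7.01417844e-02,
        3.75303486e-02, -1.27859357e-04]), 'tool_pos': array([0.22980294, 0.52641006, 0.21361882]), 'eef_rot': array([[ 4.00235210e-01,  9.16411808e-01, -1.08422633e-03],
       [ 9.16410622e-01, -4.00236494e-01, -1.52310715e-03],
       [-1.82974032e-03, -3.83995416e-04, -9.99998252e-01]]), 'wrist_force': array([-0.19574818,  0.67455363, -0.21725128]), 'torque': array([-0.01007349,  0.03077355, -0.05894551]), 'gripper_width': 1.0008734045312166}
side {'fx': 454.1367472489025, 'fy': 454.1367472489025, 'cx': 279.2927121906474, 'cy': 210.71085694961806, 'k1': -0.10481551462479322, 'position': array([0.56445638, 0.58349564, 0.604686  ]), 'attitude': array([[-0.99790721, -0.04695807,  0.0444537 ],
       [-0.06275126,  0.53737664, -0.84100453],
       [ 0.01560357, -0.84203402, -0.53919871]])}
top {'fx': 393.9023156102755, 'fy': 393.9023156102755, 'cx': 279.7753500287533, 'cy': 210.80000889323824, 'k1': -0.038219564298878184, 'position': array([ 0.48345184, -0.01070021,  0.89370553]), 'attitude': array([[-0.00734   , -0.98533884,  0.17045089],
       [-0.99974959,  0.00362748, -0.0220818 ],
       [ 0.02113975, -0.17057028, -0.98511872]])}
```

View pics/side0.png

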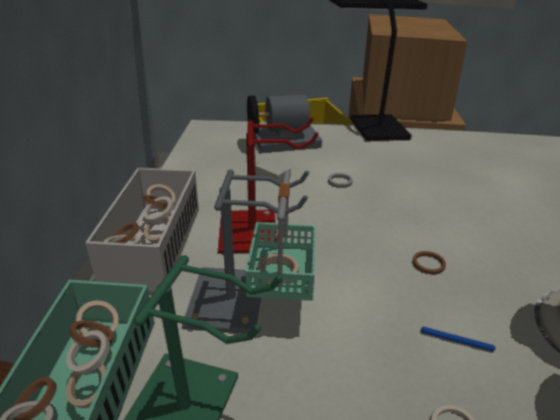

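View pics/top0.png

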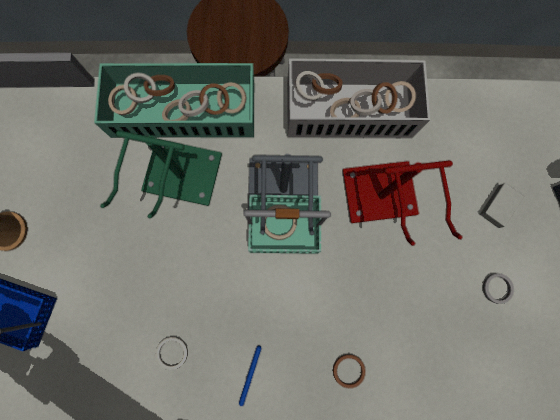

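The top view shows the grey stand at the centre with the basket's wooden grip at about (287,212). The green stand is upper left, with prong tips at (105,205) and (152,214). The red stand is on the right. I'll zoom in for measurement.

Run:
```python
from h import *
c,p,d=load('top0')
a=p[120:230,90:235,::-1]; b=p[140:265,235,::-1]
b=p[140:260,235:340,::-1]
cv2.imwrite('pics/z1.png',cv2.resize(np.clip(a*1.6,0,255).astype('uint8'),None,fx=5,fy=5,interpolation=2))
cv2.imwrite('pics/z2.png',cv2.resize(b,None,fx=5,fy=5,interpolation=2))
c,p,d=load('side0')
a=p[245:420,130:290,::-1]
cv2.imwrite('pics/z3.png',cv2.resize(np.clip(a*1.6,0,255).astype('uint8'),None,fx=3.4,fy=3.4,interpolation=2))
```

```text
(no output)
```

View pics/z1.png

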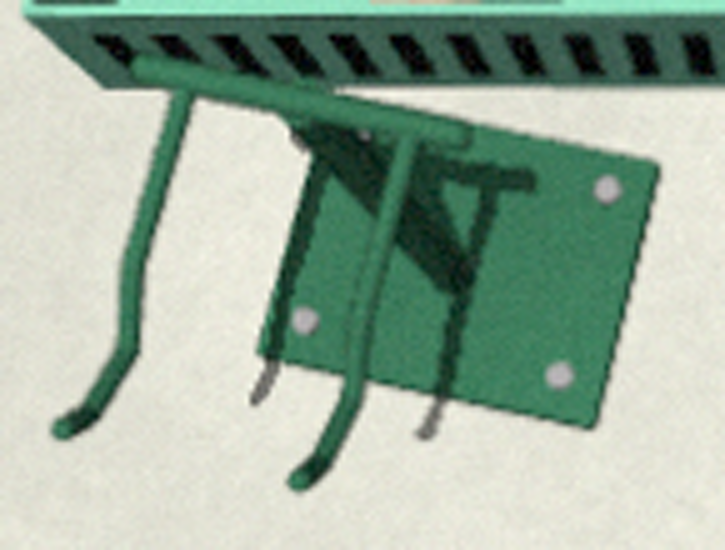

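View pics/z2.png

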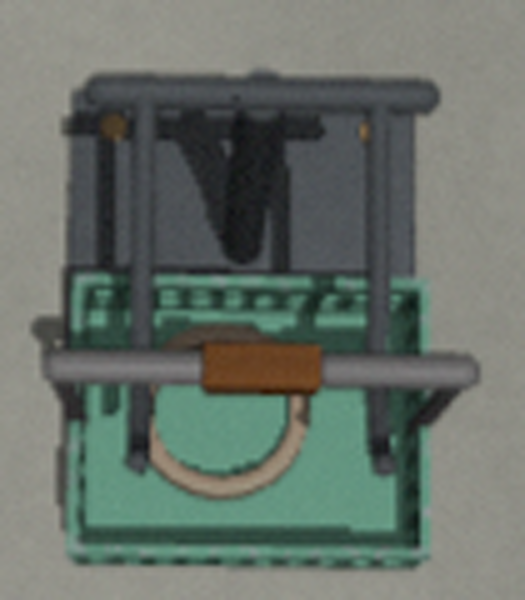

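View pics/z3.png

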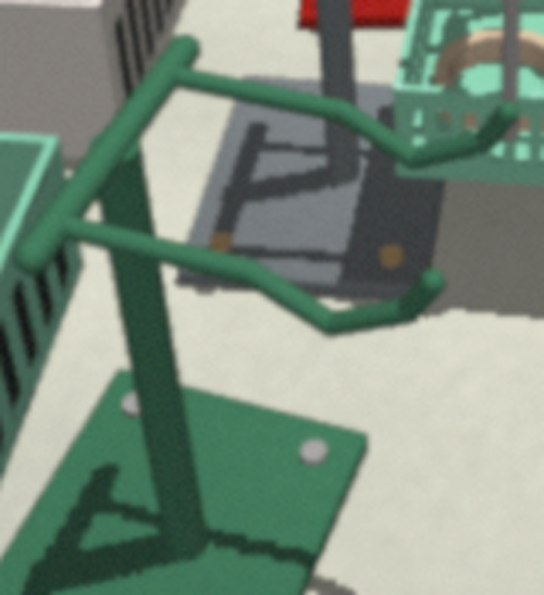

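Run:
```python
from h import *
ct,pt_,dt=load('top0'); cs,ps,ds=load('side0')
T=lambda x,y:(90+x/5-.4,120+y/5-.4)
S=lambda x,y:(130+x/3.4-.35,245+y/3.4-.35)
def tri(a,b):
    o1,r1=ray(ct,*a);o2,r2=ray(cs,*b)
    A=np.stack([r1,-r2],1);s=np.linalg.lstsq(A,o2-o1,rcond=None)[0]
    p,q=o1+r1*s[0],o2+r2*s[1]; return (p+q)/2,np.linalg.norm(p-q)
print('left valley',tri(T(133,345),S(333,325)),'right',tri(T(355,390),S(415,158)))
print('tips',tri(T(62,432),S(432,280)),tri(T(300,482),S(512,112)))
print('rail ends',tri(T(142,68),S(32,258)),tri(T(462,135),S(185,48)))
for a in [(133,345),(355,390)]: print('val plane',plane(ct,*T(*a),.2285), pt(ct,dt,*T(*a)))
for a in [(333,325),(415,158)]: print('val side',plane(cs,*S(*a),.2285), pt(cs,ds,*S(*a)))
for a in [(660,163),(595,428),(263,355)]: print('plate',plane(ct,*T(*a),.012))
# grip
B=lambda x,y:(235+x/5-.4,140+y/5-.4)
for a in [(262,367),(52,365),(472,370)]: print('grip/bar',plane(ct,*B(*a),.246),pt(ct,dt,*B(*a)))
print('grey rail',[plane(ct,*B(*a),.24) for a in [(95,93),(432,97)]])
print('grey plate',[plane(ct,*B(*a),.012) for a in [(70,95),(413,100)]])
for n in('top','side'):
    c,p,d=load(n+'0'); h=cv2.cvtColor(p,cv2.COLOR_RGB2HSV)
    m=((h[...,0]<15)&(h[...,1]>140)&(h[...,2]>60)).astype('uint8')
    nn,l,s,ce=cv2.connectedComponentsWithStats(m)
    for i in range(1,nn):
        if s[i,4]>40: print(n,s[i],ce[i],plane(c,*ce[i],.24))
```

```text
left valley (array([0.63651954, 0.2567865 , 0.22813762]), np.float64(0.0040442440451042855)) right (array([0.61971852, 0.17898361, 0.22905037]), np.float64(0.004903255845679847))
tips (array([0.60199057, 0.26540656, 0.26026629]), np.float64(0.00016970503173895915)) (array([0.58412753, 0.1868856 , 0.25953041]), np.float64(0.0024794578204000387))
rail ends (array([0.73154727, 0.25328625, 0.24514701]), np.float64(0.0024650185565581457)) (array([0.70820002, 0.14225858, 0.24292817]), np.float64(0.0013066091364360149))
val plane [0.63850982 0.25674054 0.2285    ] [0.63756928 0.25511832 0.23253494]
val plane [0.62233465 0.17915355 0.2285    ] [0.62074655 0.17698261 0.2361065 ]
val side [0.63439773 0.25754709 0.2285    ] [0.63359584 0.26128413 0.23281302]
val side [0.61732654 0.17901498 0.2285    ] [0.61684006 0.18273678 0.23196145]
plate [0.77499869 0.10402413 0.012     ]
plate [0.6495163  0.13117655 0.012     ]
plate [0.68403824 0.28380891 0.012     ]
grip/bar [ 0.59175257 -0.03724654  0.246     ] [ 0.59107681 -0.0370809   0.25004148]
grip/bar [0.59269295 0.03272424 0.246     ] [0.59228394
[... 794 characters left out ...]
 10 201] [286.94527363 212.960199  ] [ 0.59282411 -0.03740096  0.24      ]
top [402 219   8  19  50] [404.8  228.26] [ 0.56583863 -0.23645463  0.24      ]
side [247 117  70  32 535] [274.78130841 134.14579439] [ 0.62172526 -0.27203503  0.24      ]
side [280 185   9  12  85] [283.95294118 190.21176471] [ 0.59090133 -0.04678721  0.24      ]
side [251 208  24  14 196] [263.25       215.95918367] [0.61699928 0.0309232  0.24      ]
side [232 211  18  19 294] [239.87755102 219.17346939] [0.64985521 0.04227217 0.24      ]
side [219 226   4  27  76] [220.52631579 241.60526316] [0.66843094 0.09843707 0.24      ]
side [233 227  21  26 381] [242.167979   240.34120735] [0.63981971 0.09308516 0.24      ]
```

```bash
python3 -m crank '[{"slide":[0,0,0.037],"twist":0,"jaw":1},{"slide":[0,0,0.037],"twist":0,"jaw":1},{"slide":[0,0,0.037],"twist":0,"jaw":1},{"slide":[0,0,0],"twist":0,"jaw":1}]'
python3 -m crank '[{"slide":[0.018,-0.028,0],"twist":-3.4,"jaw":1},{"slide":[0.018,-0.028,0],"twist":-3.4,"jaw":1},{"slide":[0.018,-0.028,0],"twist":-3.4,"jaw":1},{"slide":[0.018,-0.028,0],"twist":-3.4,"jaw":1},{"slide":[0.018,-0.028,0],"twist":-3.4,"jaw":1},{"slide":[0.018,-0.028,0],"twist":-3.4,"jaw":1},{"slide":[0.018,-0.028,0],"twist":-3.4,"jaw":1},{"slide":[0.018,-0.028,0],"twist":-3.4,"jaw":1},{"slide":[0.018,-0.028,0],"twist":-3.4,"jaw":1},{"slide":[0.018,-0.028,0],"twist":-3.4,"jaw":1},{"slide":[0.018,-0.028,0],"twist":-3.4,"jaw":1},{"slide":[0.018,-0.028,0],"twist":-3.4,"jaw":1},{"slide":[0.018,-0.028,0],"twist":-3.4,"jaw":1},{"slide":[0.018,-0.028,0],"twist":-3.4,"jaw":1},{"slide":[0.018,-0.028,0],"twist":-3.4,"jaw":1},{"slide":[0.018,-0.028,0],"twist":-3.4,"jaw":1},{"slide":[0.018,-0.028,0],"twist":-3.4,"jaw":1},{"slide":[0.018,-0.028,0],"twist":-3.4,"jaw":1},{"slide":[0.018,-0.028,0],"twist":-3.0,"jaw":1},{"slide":[0,0,0],"twist":-3.0,"jaw":1}]'
python3 - <<'E'
from h import *
o=env.get_obs();print(o['time'],o['tool_pos'],o['eef_rot'],o['wrist_force'])
c,p,d=snap('wrist','w1');print(c['position'],c['attitude'])
E
```

```text
time: 0.43
tool_pos: [0.2318, 0.5293, 0.3343]
eef_rot: [[0.4, 0.916, 0.008], [0.916, -0.4, 0.011], [0.013, 0.003, -1.0]]
wrist_force: [-0.6, -0.5, 0.5]
gripper_width: 1.0
time: 2.1
tool_pos: [0.5738, -0.01, 0.3238]
eef_rot: [[1.0, -0.021, -0.001], [-0.021, -1.0, -0.002], [-0.001, 0.002, -1.0]]
wrist_force: [0.7, 0.4, -0.2]
gripper_width: 1.001
2.1 [ 0.57375817 -0.0099936   0.32379625] [[ 0.99976835 -0.02147532 -0.00143649]
 [-0.02147766 -0.99976799 -0.00163633]
 [-0.00140101  0.0016668  -0.99999763]] [ 0.67546157  0.37718966 -0.16459149]
[0.57560155 0.05693984 0.49282343] [[ 0.99978841 -0.01922475 -0.00731792]
 [-0.02042372 -0.97013234 -0.24171495]
 [-0.00245244  0.24181326 -0.97031971]]
```

View pics/w1.png

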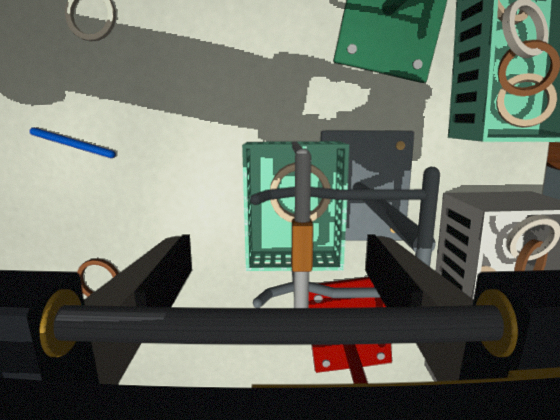

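Wrist view: the wooden grip is at about (302,247) between the open fingers, with the bar near vertical in the image. The bangle is at (300,192) in the basket.

Run:
```python
from h import *
c,p,d=load('w1'); h=cv2.cvtColor(p,cv2.COLOR_RGB2HSV)
m=((h[...,0]<18)&(h[...,1]>130)&(h[...,2]>50)).astype('uint8'); m[:215]=0;m[280:]=0;m[:,:280]=0;m[:,330:]=0
ys,xs=np.nonzero(m);print(len(xs),xs.min(),xs.max(),ys.min(),ys.max())
u,v=(xs.min()+xs.max())/2,(ys.min()+ys.max())/2
print(plane(c,u,v,.248),pt(c,d,u,v))
# bar ends direction
for q in [(303,160),(302,210),(302,247),(301,290)]: print(plane(c,*q,.246))
print('bangle',plane(c,300,192,.1))
```

```text
1005 292 312 219 271
[ 0.59096853 -0.03461793  0.248     ] [ 0.59096845 -0.03461744  0.24800132]
[0.59205545 0.0286879  0.246     ]
[ 0.59118225 -0.00803549  0.246     ]
[ 0.59108969 -0.03697351  0.246     ]
[ 0.59022992 -0.07288224  0.246     ]
bangle [ 0.59817176 -0.02491919  0.1       ]
```

```bash
python3 -m crank '[{"slide":[0.0085,-0.013,0],"twist":0.2,"jaw":1},{"slide":[0.0085,-0.013,0],"twist":0,"jaw":1},{"slide":[0,0,-0.02],"twist":0,"jaw":1},{"slide":[0,0,-0.02],"twist":0,"jaw":1},{"slide":[0,0,0],"twist":0,"jaw":1},{"slide":[0,0,0],"twist":0,"jaw":1},{"slide":[0,0,0],"twist":0,"jaw":1}]'
```

```text
time: 2.73
tool_pos: [0.5893, -0.0306, 0.2866]
eef_rot: [[1.0, -0.009, 0.001], [-0.009, -1.0, -0.0], [0.001, 0.0, -1.0]]
wrist_force: [1.0, -0.6, 0.4]
gripper_width: 1.003
```

```bash
python3 -m crank '[{"slide":[0.001,-0.005,-0.016],"twist":0,"jaw":1},{"slide":[0,0,-0.016],"twist":0,"jaw":1},{"slide":[0,0,-0.016],"twist":0,"jaw":1},{"slide":[0,0,-0.016],"twist":0,"jaw":1},{"slide":[0,0,0],"twist":0,"jaw":1},{"slide":[0,0,0],"twist":0,"jaw":1},{"slide":[0,0,0],"twist":0,"jaw":1}]'
python3 - <<'E'
from h import *
o=env.get_obs();print(o['time'],o['tool_pos'])
c,p,d=snap('wrist','w2');h=cv2.cvtColor(p,cv2.COLOR_RGB2HSV)
m=((h[...,0]<18)&(h[...,1]>130)&(h[...,2]>50)).astype('uint8')
n,l,s,ce=cv2.connectedComponentsWithStats(m)
for i in range(1,n):
    if s[i,4]>200: print(s[i],ce[i],plane(c,*ce[i],.248))
E
```

```text
time: 3.32
tool_pos: [0.5911, -0.0362, 0.2237]
eef_rot: [[1.0, -0.01, 0.003], [-0.01, -1.0, -0.001], [0.003, 0.001, -1.0]]
wrist_force: [0.3, -0.4, 0.3]
gripper_width: 0.998
3.3167 [ 0.59112343 -0.03615977  0.22372942]
[544   9  16  56 470] [551.50638298  37.48723404] [0.70433464 0.06492754 0.248     ]
[ 262  225  124   84 3358] [294.67331745 276.70101251] [ 0.5985845  -0.03856357  0.248     ]
[ 299  344  101   41 3184] [347.45697236 366.24780151] [ 0.62506709 -0.08773102  0.248     ]
```

View pics/w2.png

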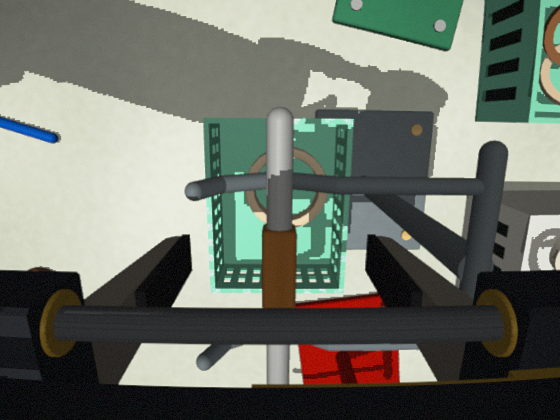

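The grip is centred between the fingers (grip at column 279, fingers at 190 and 367). I'll lower 3 mm and close.

```bash
python3 -m crank '[{"slide":[0,0,-0.003],"twist":0,"jaw":1},{"slide":[0,0,0],"twist":0,"jaw":0.5},{"slide":[0,0,0],"twist":0,"jaw":0.3},{"slide":[0,0,0],"twist":0,"jaw":0.0},{"slide":[0,0,0],"twist":0,"jaw":0},{"slide":[0,0,0],"twist":0,"jaw":0},{"slide":[0,0,0],"twist":0,"jaw":0},{"slide":[0,0,0],"twist":0,"jaw":0},{"slide":[0,0,0],"twist":0,"jaw":0},{"slide":[0,0,0],"twist":0,"jaw":0},{"slide":[0,0,0],"twist":0,"jaw":0},{"slide":[0,0,0],"twist":0,"jaw":0}]'
python3 -m crank '[{"slide":[0,0,0],"twist":0,"jaw":0},{"slide":[0,0,0],"twist":0,"jaw":0}]'
```

```text
time: 4.37
tool_pos: [0.5902, -0.0361, 0.2186]
eef_rot: [[1.0, -0.01, -0.0], [-0.01, -1.0, 0.0], [-0.0, -0.0, -1.0]]
wrist_force: [0.1, -0.1, 0.4]
gripper_width: 0.226
time: 4.53
tool_pos: [0.5907, -0.0362, 0.2188]
eef_rot: [[1.0, -0.01, 0.001], [-0.01, -1.0, -0.0], [0.001, 0.0, -1.0]]
wrist_force: [2.1, -0.1, -0.1]
gripper_width: 0.168
```

```bash
python3 -m crank '[{"slide":[0,0,0.002],"twist":0,"jaw":0},{"slide":[0,0,0.004],"twist":0,"jaw":0},{"slide":[0,0,0.006],"twist":0,"jaw":0},{"slide":[0,0,0.007],"twist":0,"jaw":0},{"slide":[0,0,0.008],"twist":0,"jaw":0},{"slide":[0,0,0.008],"twist":0,"jaw":0},{"slide":[0,0,0.007],"twist":0,"jaw":0},{"slide":[0,0,0.006],"twist":0,"jaw":0},{"slide":[0,0,0.004],"twist":0,"jaw":0},{"slide":[0,0,0.003],"twist":0,"jaw":0},{"slide":[0,0,0],"twist":0,"jaw":0},{"slide":[0,0,0],"twist":0,"jaw":0},{"slide":[0,0,0],"twist":0,"jaw":0}]'
python3 - <<'E'
from h import *
snap('side','s1');snap('wrist','w3')
E
```

```text
time: 5.62
tool_pos: [0.5899, -0.036, 0.2731]
eef_rot: [[1.0, -0.01, -0.001], [-0.01, -1.0, 0.0], [-0.001, -0.0, -1.0]]
wrist_force: [-0.1, -0.4, -4.0]
gripper_width: 0.172
```

View pics/s1.png

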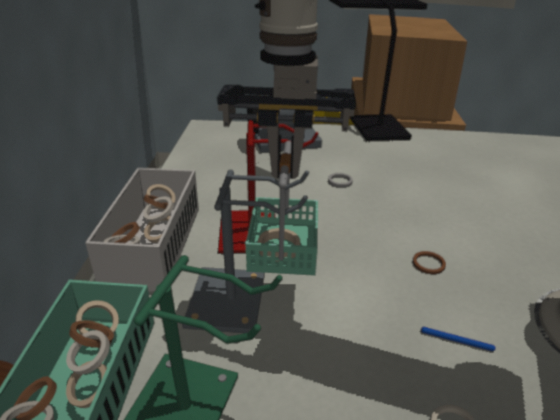

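View pics/w3.png

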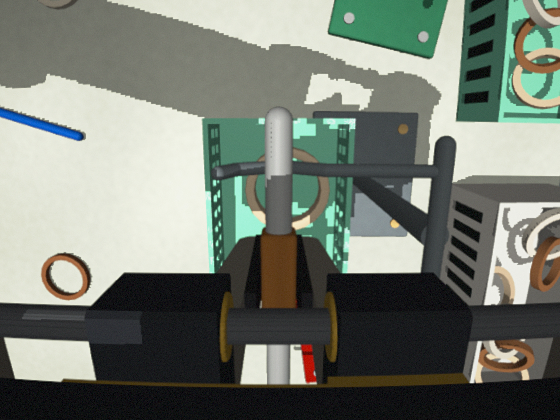

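Run:
```python
from h import *
c,p,d=load('top0');h=cv2.cvtColor(p,cv2.COLOR_RGB2HSV)
m=(h[...,0]>105)&(h[...,0]<130)&(h[...,1]>120); m[:,100:]=0
ys,xs=np.nonzero(m); P=np.array([pt(c,d,x,y) for x,y in zip(xs[::9],ys[::9]) if d[y,x]>0]); print(P.min(0),P.max(0))
g=np.array([.627,.2175]);a=np.radians(-12.2);X=np.array([np.cos(a),np.sin(a)])
print(g-.11*X)
```

```text
[0.34229499 0.46485989 0.00318025] [0.48470581 0.59434666 0.16090467]
[0.51948425 0.24074573]
```

```bash
python3 -m crank '[{"slide":[-0.002,0,0],"twist":0,"jaw":0},{"slide":[-0.004,0,0],"twist":0,"jaw":0},{"slide":[-0.007,0,0],"twist":0,"jaw":0},{"slide":[-0.009,0,0],"twist":0,"jaw":0},{"slide":[-0.01,0,0],"twist":0,"jaw":0},{"slide":[-0.01,0,0],"twist":0,"jaw":0},{"slide":[-0.01,0,0],"twist":0,"jaw":0},{"slide":[-0.01,0,0],"twist":0,"jaw":0},{"slide":[-0.01,0,0],"twist":0,"jaw":0},{"slide":[-0.01,0,0],"twist":0,"jaw":0},{"slide":[-0.01,0,0],"twist":0,"jaw":0},{"slide":[-0.009,0,0],"twist":0,"jaw":0},{"slide":[-0.008,0,0],"twist":0,"jaw":0},{"slide":[-0.006,0,0],"twist":0,"jaw":0},{"slide":[-0.004,0,0],"twist":0,"jaw":0},{"slide":[-0.002,0,0],"twist":0,"jaw":0},{"slide":[0,0,0],"twist":0,"jaw":0},{"slide":[0,0,0],"twist":0,"jaw":0}]'
python3 -m crank '[{"slide":[0,0.003,0],"twist":0,"jaw":0},{"slide":[0.001,0.006,0],"twist":-0.3,"jaw":0},{"slide":[0.002,0.009,0],"twist":-0.5,"jaw":0},{"slide":[0.002,0.012,0],"twist":-0.7,"jaw":0},{"slide":[0.003,0.015,0],"twist":-0.7,"jaw":0},{"slide":[0.003,0.017,0],"twist":-0.7,"jaw":0},{"slide":[0.003,0.018,0],"twist":-0.7,"jaw":0},{"slide":[0.003,0.019,0],"twist":-0.7,"jaw":0},{"slide":[0.003,0.02,0],"twist":-0.7,"jaw":0},{"slide":[0.003,0.02,0],"twist":-0.7,"jaw":0},{"slide":[0.003,0.02,0],"twist":-0.7,"jaw":0},{"slide":[0.003,0.02,0],"twist":-0.7,"jaw":0},{"slide":[0.003,0.02,0],"twist":-0.7,"jaw":0},{"slide":[0.003,0.018,0],"twist":-0.7,"jaw":0},{"slide":[0.003,0.016,0],"twist":-0.7,"jaw":0},{"slide":[0.003,0.014,0],"twist":-0.7,"jaw":0},{"slide":[0.003,0.012,0],"twist":-0.7,"jaw":0},{"slide":[0.002,0.009,0],"twist":-0.4,"jaw":0},{"slide":[0.001,0.006,0],"twist":-0.3,"jaw":0},{"slide":[0,0.003,0],"twist":0,"jaw":0}]'
python3 -m crank '[{"slide":[0,0,0],"twist":0,"jaw":0},{"slide":[0,0,0],"twist":0,"jaw":0},{"slide":[0,0,0],"twist":0,"jaw":0},{"slide":[0,0,0],"twist":0,"jaw":0}]'
python3 - <<'E'
from h import *
o=env.get_obs();print(o['tool_pos'],np.degrees(np.arctan2(o['eef_rot'][1,0],o['eef_rot'][0,0])))
snap('side','s2');snap('wrist','w4');snap('top','t2')
E
```

```text
time: 7.22
tool_pos: [0.4694, -0.0361, 0.2737]
eef_rot: [[1.0, -0.01, 0.0], [-0.01, -1.0, -0.0], [0.0, 0.0, -1.0]]
wrist_force: [-0.6, 0.7, -3.6]
gripper_width: 0.172
time: 8.88
tool_pos: [0.5161, 0.2418, 0.2734]
eef_rot: [[0.979, -0.205, -0.0], [-0.205, -0.979, 0.0], [-0.0, -0.0, -1.0]]
wrist_force: [-0.4, -1.2, -4.5]
gripper_width: 0.17
time: 9.22
tool_pos: [0.5162, 0.2404, 0.2737]
eef_rot: [[0.978, -0.207, 0.0], [-0.207, -0.978, -0.0], [0.0, 0.0, -1.0]]
wrist_force: [0.2, 0.7, -3.8]
gripper_width: 0.169
[0.5161709  0.24038861 0.27366552] -11.931123097012119
```

View pics/s2.png

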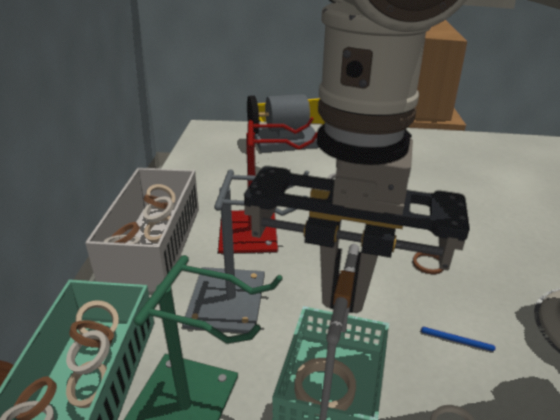

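View pics/w4.png

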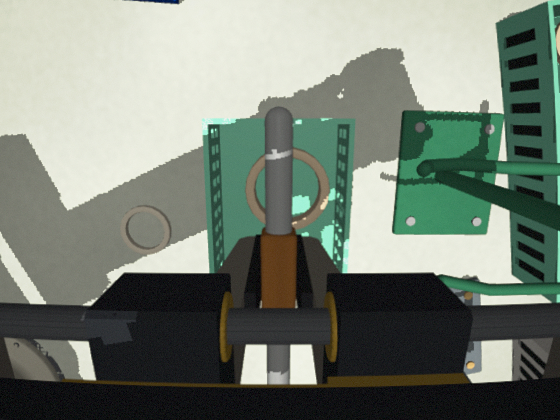

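View pics/t2.png

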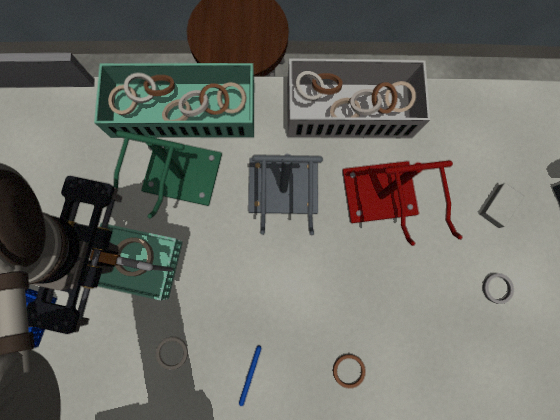

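Run:
```python
from h import *
c,p,d=load('w4')
a=p[140:310,380:560,::-1]
cv2.imwrite('pics/z4.png',cv2.resize(np.clip(a*1.8,0,255).astype('uint8'),None,fx=3.5,fy=3.5,interpolation=2))
al=np.radians(-12.2);R=np.array([[np.cos(al),np.sin(al)],[-np.sin(al),np.cos(al)]])
for q in [(424,168),(441,283)]:
    w=plane(c,*q,.26);print(w,R@(w[:2]-[.627,.2175]),pt(c,d,*q))
print('bar in green frame',R@(np.array([.5162,.2404])-[.627,.2175]))
```

```text
[0.60147968 0.26578723 0.26      ] [-0.03514826  0.04180363] [0.60150426 0.26577347 0.25993695]
[0.60465802 0.1960994  0.26      ] [-0.01731493 -0.0256387 ] [0.55901343 0.26327495 0.372078  ]
bar in green frame [-0.11313702 -0.00103196]
```

View pics/z4.png

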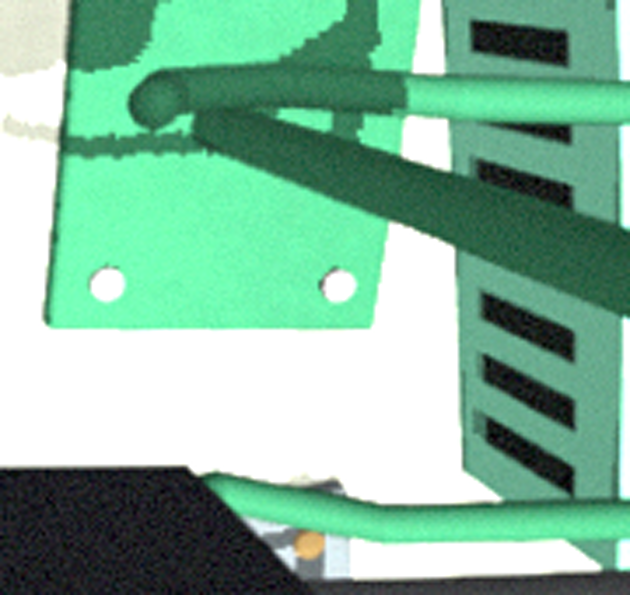

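```bash
python3 -m crank '[{"slide":[0.002,0,0],"twist":0,"jaw":0},{"slide":[0.004,-0.001,0],"twist":0,"jaw":0},{"slide":[0.006,-0.001,0],"twist":0,"jaw":0},{"slide":[0.008,-0.002,0],"twist":-0.2,"jaw":0},{"slide":[0.009,-0.002,0],"twist":0,"jaw":0},{"slide":[0.01,-0.002,0],"twist":0,"jaw":0},{"slide":[0.01,-0.002,0],"twist":0,"jaw":0},{"slide":[0.01,-0.002,0],"twist":0,"jaw":0},{"slide":[0.01,-0.002,0],"twist":0,"jaw":0},{"slide":[0.01,-0.002,0],"twist":0,"jaw":0},{"slide":[0.009,-0.002,0],"twist":0,"jaw":0},{"slide":[0.008,-0.002,0],"twist":0,"jaw":0},{"slide":[0.007,-0.001,0],"twist":0,"jaw":0},{"slide":[0.005,-0.001,0],"twist":0,"jaw":0},{"slide":[0.003,0,0],"twist":0,"jaw":0},{"slide":[0,0,0],"twist":0,"jaw":0},{"slide":[0,0,0],"twist":0,"jaw":0},{"slide":[0,0,0],"twist":0,"jaw":0}]'
python3 - <<'E'
from h import *
o=env.get_obs();print(o['tool_pos'])
snap('side','s3');c,p,d=snap('wrist','w5')
s=load('s3')[1][150:420,130:400,::-1];cv2.imwrite('pics/z5.png',cv2.resize(np.clip(s*1.5,0,255).astype('uint8'),None,fx=2.2,fy=2.2))
E
```

```text
time: 10.87
tool_pos: [0.6268, 0.2191, 0.2737]
eef_rot: [[0.978, -0.209, -0.0], [-0.209, -0.978, 0.0], [-0.0, -0.0, -1.0]]
wrist_force: [0.7, -0.8, -3.4]
gripper_width: 0.171
[0.62683884 0.21912711 0.27368813]
```

View pics/z5.png

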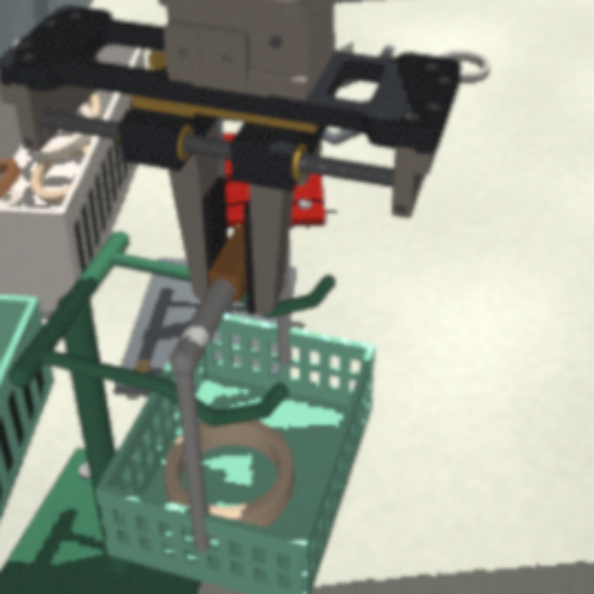

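View pics/w5.png

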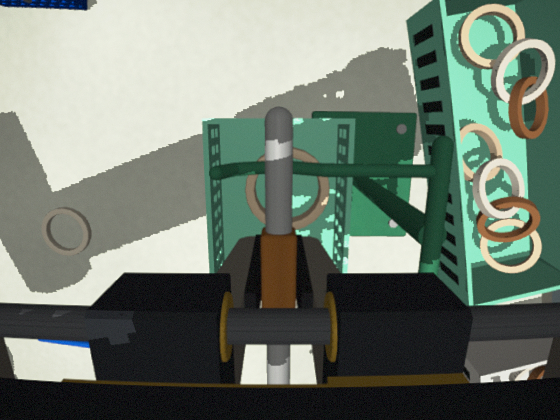

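The view now matches the one taken above the grey hook to within 2 px (prong tip at (217,171), against (219,172) there), so the bar is over the V. I'll lower it in the grip.

```bash
python3 -m crank '[{"slide":[0,0,-0.002],"twist":0,"jaw":0},{"slide":[0,0,-0.004],"twist":0,"jaw":0},{"slide":[0,0,-0.006],"twist":0,"jaw":0},{"slide":[0,0,-0.006],"twist":0,"jaw":0},{"slide":[0,0,-0.006],"twist":0,"jaw":0},{"slide":[0,0,-0.006],"twist":0,"jaw":0},{"slide":[0,0,-0.006],"twist":0,"jaw":0},{"slide":[0,0,-0.006],"twist":0,"jaw":0},{"slide":[0,0,-0.004],"twist":0,"jaw":0},{"slide":[0,0,-0.003],"twist":0,"jaw":0},{"slide":[0,0,-0.002],"twist":0,"jaw":0},{"slide":[0,0,0],"twist":0,"jaw":0},{"slide":[0,0,0],"twist":0,"jaw":0},{"slide":[0,0,0],"twist":0,"jaw":0}]'
python3 -m crank '[{"slide":[0,0,-0.001],"twist":0,"jaw":0},{"slide":[0,0,-0.001],"twist":0,"jaw":0},{"slide":[0,0,0],"twist":0,"jaw":0},{"slide":[0,0,0],"twist":0,"jaw":0}]'
```

```text
time: 12.13
tool_pos: [0.6274, 0.219, 0.2231]
eef_rot: [[0.978, -0.209, 0.001], [-0.209, -0.978, 0.0], [0.001, -0.0, -1.0]]
wrist_force: [-0.2, 0.7, -3.6]
gripper_width: 0.175
time: 12.47
tool_pos: [0.6271, 0.2189, 0.2205]
eef_rot: [[0.978, -0.21, -0.0], [-0.21, -0.978, -0.0], [-0.0, 0.0, -1.0]]
wrist_force: [1.2, 0.8, -3.0]
gripper_width: 0.172
```

```bash
python3 -m crank '[{"slide":[0,0,-0.001],"twist":0,"jaw":0},{"slide":[0,0,0],"twist":0,"jaw":0},{"slide":[0,0,0],"twist":0,"jaw":0}]'
python3 -m crank '[{"slide":[0,0,-0.001],"twist":0,"jaw":0},{"slide":[0,0,0],"twist":0,"jaw":0},{"slide":[0,0,0],"twist":0,"jaw":0}]'
python3 - <<'E'
from h import *
snap('side','s4');c,p,d=snap('wrist','w6')
s=load('s4')[1][180:420,130:370,::-1];cv2.imwrite('pics/z6.png',cv2.resize(np.clip(s*1.6,0,255).astype('uint8'),None,fx=2.5,fy=2.5))
E
```

```text
time: 12.72
tool_pos: [0.6271, 0.2189, 0.2195]
eef_rot: [[0.978, -0.21, -0.0], [-0.21, -0.978, 0.0], [-0.0, 0.0, -1.0]]
wrist_force: [-0.1, 0.1, -3.1]
gripper_width: 0.169
time: 12.97
tool_pos: [0.6273, 0.2189, 0.2189]
eef_rot: [[0.978, -0.21, 0.001], [-0.21, -0.978, 0.0], [0.001, -0.0, -1.0]]
wrist_force: [1.0, -0.5, -1.5]
gripper_width: 0.174
```

View pics/z6.png

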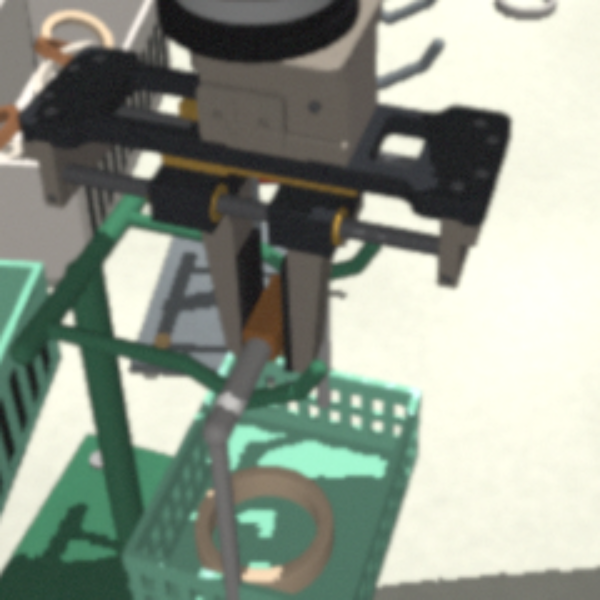

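View pics/w6.png

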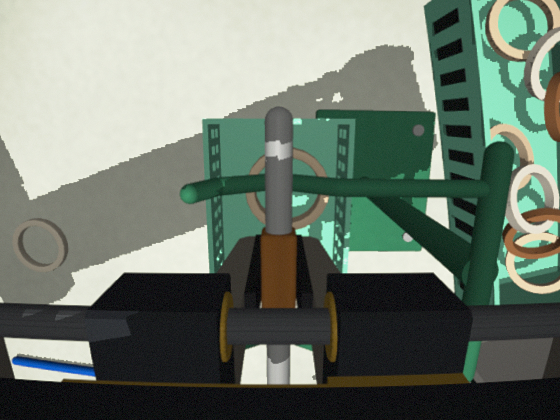

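Contact has begun: the force is −1.5 N and the bar sits in the V. I'll lower a little further until it's unloaded.

```bash
python3 -m crank '[{"slide":[0,0,-0.001],"twist":0,"jaw":0},{"slide":[0,0,0],"twist":0,"jaw":0},{"slide":[0,0,0],"twist":0,"jaw":0}]'
python3 -m crank '[{"slide":[0,0,-0.0005],"twist":0,"jaw":0},{"slide":[0,0,0],"twist":0,"jaw":0},{"slide":[0,0,0],"twist":0,"jaw":0}]'
```

```text
time: 13.32
tool_pos: [0.6274, 0.219, 0.2187]
eef_rot: [[0.978, -0.209, 0.001], [-0.209, -0.978, 0.0], [0.001, -0.0, -1.0]]
wrist_force: [-1.6, -0.1, 4.7]
gripper_width: 0.17
time: 13.57
tool_pos: [0.6275, 0.2189, 0.2186]
eef_rot: [[0.978, -0.209, 0.001], [-0.209, -0.978, 0.0], [0.001, -0.0, -1.0]]
wrist_force: [-2.5, -1.2, 6.8]
gripper_width: 0.172
```

```bash
python3 -m crank '[{"slide":[0,0,0.0005],"twist":0,"jaw":0},{"slide":[0,0,0.0005],"twist":0,"jaw":0},{"slide":[0,0,0],"twist":0,"jaw":0},{"slide":[0,0,0],"twist":0,"jaw":0.2},{"slide":[0,0,0],"twist":0,"jaw":0.23},{"slide":[0,0,0],"twist":0,"jaw":0.26},{"slide":[0,0,0],"twist":0,"jaw":0.3},{"slide":[0,0,0],"twist":0,"jaw":0.4},{"slide":[0,0,0],"twist":0,"jaw":0.5},{"slide":[0,0,0],"twist":0,"jaw":0.6},{"slide":[0,0,0],"twist":0,"jaw":0.6},{"slide":[0,0,0],"twist":0,"jaw":0.6},{"slide":[0,0,0],"twist":0,"jaw":0.6},{"slide":[0,0,0],"twist":0,"jaw":0.6}]'
python3 - <<'E'
from h import *
snap('wrist','w7')
E
```

```text
time: 14.73
tool_pos: [0.6272, 0.2189, 0.2181]
eef_rot: [[0.978, -0.21, 0.0], [-0.21, -0.978, 0.0], [0.0, -0.0, -1.0]]
wrist_force: [0.1, 0.8, 0.5]
gripper_width: 0.598
```

View pics/w7.png

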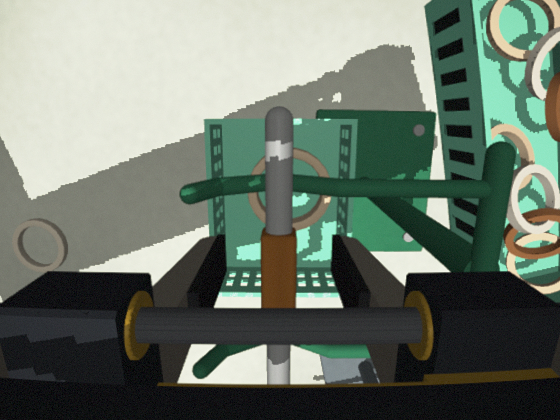

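The fingers are clear on both sides. The bar lies across both prongs and the bangle is still in the basket. I'll go straight up, then back off.

```bash
python3 -m crank '[{"slide":[0,0,0.005],"twist":0,"jaw":0.6},{"slide":[0,0,0.01],"twist":0,"jaw":0.6},{"slide":[0,0,0.015],"twist":0,"jaw":0.6},{"slide":[0,0,0.015],"twist":0,"jaw":0.6},{"slide":[0,0,0.02],"twist":0,"jaw":0.6},{"slide":[0,0,0.02],"twist":0,"jaw":0.6},{"slide":[0,0,0.02],"twist":0,"jaw":0.6},{"slide":[-0.03,0,0.01],"twist":0,"jaw":0.6},{"slide":[-0.03,0,0],"twist":0,"jaw":0.6},{"slide":[-0.03,0,0],"twist":0,"jaw":0.6},{"slide":[-0.03,0,0],"twist":0,"jaw":0.6},{"slide":[-0.03,0,0],"twist":0,"jaw":0.6},{"slide":[-0.03,-0.02,0],"twist":0,"jaw":0.6},{"slide":[-0.01,-0.03,0],"twist":0,"jaw":0.6},{"slide":[0,-0.04,0],"twist":0,"jaw":0.6},{"slide":[0,-0.04,0],"twist":0,"jaw":0.6},{"slide":[0,-0.04,0],"twist":0,"jaw":0.6},{"slide":[0,-0.03,0],"twist":0,"jaw":0.6},{"slide":[0,0,0],"twist":0,"jaw":0.6},{"slide":[0,0,0],"twist":0,"jaw":0.6}]'
python3 - <<'E'
from h import *
snap('side','s5');snap('top','t5')
E
```

```text
time: 16.45
tool_pos: [0.4373, 0.0179, 0.3342]
eef_rot: [[0.977, -0.213, 0.002], [-0.213, -0.977, 0.0], [0.001, -0.0, -1.0]]
wrist_force: [0.1, -0.4, 1.2]
gripper_width: 0.601
```

View pics/s5.png

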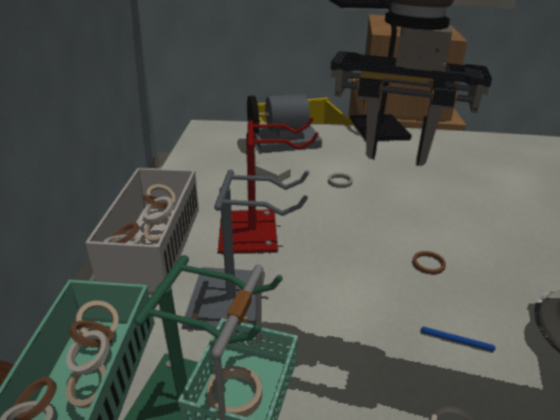

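View pics/t5.png

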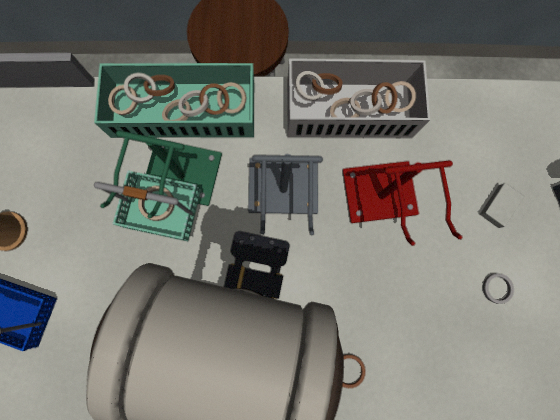

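The bar lies on both green prongs (top view, bar from (98,186) to (190,205)). The basket is level with the bangle inside at (157,203), and the arm is clear. I'll let it settle for a second, check that nothing moves, and hand in.

```bash
python3 -m crank '[{"slide":[0,0,0],"twist":0,"jaw":0.6},{"slide":[0,0,0],"twist":0,"jaw":0.6},{"slide":[0,0,0],"twist":0,"jaw":0.6},{"slide":[0,0,0],"twist":0,"jaw":0.6},{"slide":[0,0,0],"twist":0,"jaw":0.6},{"slide":[0,0,0],"twist":0,"jaw":0.6},{"slide":[0,0,0],"twist":0,"jaw":0.6},{"slide":[0,0,0],"twist":0,"jaw":0.6},{"slide":[0,0,0],"twist":0,"jaw":0.6},{"slide":[0,0,0],"twist":0,"jaw":0.6}]'
python3 - <<'E'
from h import *
c,p,d=snap('top','t6'); _,q,_=load('t5')
r=np.s_[130:250,90:225]
print('max/mean diff',np.abs(p[r].astype(int)-q[r]).max(),np.abs(p[r].astype(int)-q[r]).mean())
h=cv2.cvtColor(p,cv2.COLOR_RGB2HSV);m=((h[...,0]<15)&(h[...,1]>140)&(h[...,2]>40));m[:175]=0;m[230:]=0;m[:,:95]=0;m[:,215:]=0
n,l,s,ce=cv2.connectedComponentsWithStats(m.astype('uint8'))
for i in range(1,n):
    if s[i,4]>60: print(s[i],plane(c,*ce[i],.248))
env.job_done()
E
```

```text
time: 17.38
tool_pos: [0.4371, 0.0189, 0.3331]
eef_rot: [[0.978, -0.21, -0.0], [-0.21, -0.978, 0.0], [-0.0, -0.0, -1.0]]
wrist_force: [-0.2, 0.3, -0.5]
gripper_width: 0.598
max/mean diff 42 2.1102057613168723
[123 186  24  14 205] [0.62729948 0.2179065  0.248     ]
the job is handed in; nothing more can be done
```

The mint basket now hangs by its bar on both prongs of the green stand, with the bangle still inside. The job is handed in, at about 17.4 s of the 56 s allowed.

- **How it went:** I gripped the wooden grip on the grey stand and lifted the basket about 55 mm. I took it out along −x and carried it level to the green hook. There I lowered it in the grip until the prongs took the weight, then opened the jaws slowly and backed the arm away. The basket never went down on the bench, and the red stand was not used.
- **Last checks:** The top camera puts the grip at (0.627, 0.218), within about 1 mm of my estimate of the green hook at (0.627, 0.2175). The basket showed no visible movement in the pictures before and after about 0.9 s of holding still. The difference was small, averaging 2 grey levels with a maximum of 42, which I took as camera noise. The arm was well clear of everything. The highest force reading I saw was about 7 N, as the bar seated.
- **Disagreements:** The side and top cameras differed by about 4 mm in x on the hook, so I confirmed the alignment with the wrist camera before lowering. No check failed.

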